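Empty the spring-pusher lane and hold the pusher back for restocking

ROBOT

A 6-joint arm with a two-finger parallel gripper is mounted at the origin on the work surface. World frame = base frame: x ahead of the robot, y to its left, z up, the work surface at z = 0. Lengths are in mm, angles in rad, forces in N, time in s.
With the tool pointing down it reaches from about 350 to 875 mm from the base axis. Payload 4.2 kg.
Tool frame: the origin (TCP) lies midway between the tips of the shut fingers; the grasp point (between the pads) lies 19 mm behind it (arm.tcp_to_grasp is the distance from the TCP to the grasp point, in mm); z points along the fingers, y is the line along which they close (so a half turn about z gives the same grasp; the last joint's range is limited). The gripper opens to 85 mm and grips with 20 to 120 N. Pads are 22 mm wide; open, the fingers measure 114 mm over their backs; the gripper's body (76 mm by 85 mm) begins 54 mm behind the grasp point. The pads swing forward as they close: fully open they stand 13 mm farther back than shut.
Start: joints at [-0.929, 0.385, 0.008, 0, -1.194, -0.259], TCP at [233.463, -579.736, 196.612] pointing down, gripper open.
Joint ranges: [-3.14, 3.14], [-1.21, 2.06], [-1.07, 1.41], [-3.16, 2.05], [-2.99, -0.16], [-3.1, 3.1]. Speed limits (rad/s): [2.79, 2.79, 3.14, 3.14, 3.14, 3.14].

INTERFACE

Orientations are given as a unit quaternion [x, y, z, w].
In Python, from bench import arm, get_image gives the robot as it stands.
- The arm moves only by the tool drive_tool, never from a script. Its argument "deltas" is a list of rows, each a list of 2 entries, a list of its own where there are three numbers: the shift along the tool's x, y, z in cm, then the turn, a rotation vector about the tool's x, y, z in degrees. In form: [[[x, y, z], [ax, ay, az]], ...]. A call has 1 to 12 rows; each row shifts and turns the commanded pose from where the row before left it, along the tool's axes as they then stand; what a row does not reach is not made up. A row lasts 1/10 s, in which the tool goes at most 50 mm and 8.59 degrees, less where a joint would pass 70% of its speed; a pose out of reach is approached as far as the arm can. A call with a gripper value outside its range is refused whole. "claw" is the finger opening in cm, from 0 to 8.54, set as the call begins (left out, the last holds). The fingers move at their own pace and stop on an object; the grip force is fixed at half the most. Time passes only in rows, so rows that do not move let the fingers close. It gives the time, the measured TCP pose, the force, the opening and the grip force at its end, in the units of the state.
- arm.read_state(): the state, without advancing time (a new reading comes with each control period).
- get_image(name): name is "scene" or "side" or "wrist"; returns a dict with "img" (480x640x3 uint8, red, green, blue), "fx", "fy", "cx", "cy" (pixels), "eye" and "orientation" of the camera in the world; the wrist camera has in their place "mount" (4x4, takes a point from camera to tool coordinates, whose origin is the TCP and whose axes are the flange's). Camera axes: x right, y down, z forward; pixel columns grow to the right and rows downward; lengths in mm; the calibration is good to about 2 mm. A picture is of the moment at which its call begins: read the wrist's pose just before it. There is no depth.
- arm.job_done(): hands the job in; it is judged then, once.
The state is a dict: "clock": time; "joints": joint angles; "joint_vel": joint speeds; "joint_efforts": joint torques, N m; "position": TCP position; "ee_rot": TCP orientation; "contact_force": force on the tool from outside, world axes, zero at the start; "wrist_torque": the same for the moment, N m; "gripper_width": finger opening in mm; "grasp_force": force on a finger pad.
Only numpy, scipy, OpenCV 4.12 (cv2) and the standard library are available. Lean on these libraries where they do the work, as an engineer would, in place of code of your own. Each camera call takes 0.05 s, during which the arm holds its last target. There are 200 camera calls.

TASK

Lift the old carton out of the display lane and stand it upright in the blue returns tray, letting go of it. Then pull the lane's spring pusher (grey, with an orange knob) back until its white pointer is level with the red clip, and finish there, still holding it against the spring so that a colleague can load the lane. Do not knock or shift the fresh cartons and the stirrer cup on the wooden board.

Things in the scene. Friction and masses are not known exactly. Their poses are not given: they have to be found in the camera images.
- lane: Fixed display lane, 290 x 100 mm wooden base with two dark steel rails along its own x (inner gap 64 mm, tops 35 mm above the counter). Origin: centre of its underside, on the counter. The customer end (+x) is closed by a clear stop, inner face at x = +130 mm, top 50 mm high; the robot's end is open. Lane floor at z = 12 mm. Place and yaw (within 0.3 rad) vary.
- pusher (a joint): Pusher position, m: 0 sprung fully to the customer end (front face 4 mm short of the stop), growing as pulled to lane -x, at most 0.21. About 0.041 at first, as the old carton is in the way; springs to 0 when the carton is lifted out. The spring pushes to +x with 3.8 N at 0, 0.25 N more per 10 mm; it springs back when let go.
- knob (a point): Mid-height point on the axis of the pusher's upright orange round knob, 93 mm above the counter. Knob 22 mm in diameter, 42 mm tall (72 to 114 mm above the counter), on a grey block 30 mm long and 52 mm wide whose top is at 72 mm. On the lane's centre line, at lane x = 108 mm minus the joint value; 18 mm behind the pusher's front face.
- pointer (a point): Tip region of the white pointer, a 5 mm wide bar that sticks out of the pusher over the +y rail. In line with the knob (same lane x), at lane y = +42 mm, 46 mm above the counter.
- clip: Red clip, 12 mm long along the lane, 22 mm wide, 26 mm tall, fixed outside the +y rail: the mark for the pointer, which passes over it. Origin: centre of its underside, at lane y = +48 mm, 10 mm above the counter; its top is at 36 mm. Axes parallel to the lane's; its lane x varies from -80 to 0 mm.
- old_carton: The old carton, brown with red labels, 45 mm along the lane (own x), 56 mm across (own y), 100 mm tall, 0.10 to 0.21 kg, rigid. Stands in the lane at the stop (centre at about lane x = 107 mm), pressed by the pusher; lane floor under it at 12 mm. Origin: centre of its underside. Can be gripped from above across its 56 mm width.
- returns: Fixed blue open returns tray, 200 mm (own x) by 150 mm (own y), 45 mm high, walls and floor 5 mm thick. Origin: centre of its underside, on the counter. It stands to the left or to the right of the lane.
- board: Fixed wooden board, 250 (own x) x 150 x 15 mm, on the other side of the lane; the fresh cartons and the stirrer cup stand on it. Origin: centre of its underside.
- fresh1: Fresh green carton of the same size (45 x 56 x 100 mm), standing on the board; leave it alone. Origin: centre of its underside.
- fresh2: Another fresh green carton of the same size, standing on the board; leave it alone. Origin: centre of its underside.
- stirrers: Brass cup, 60 mm in diameter and 80 mm tall, with wooden stirrers up to 122 mm, standing on the board; leave it alone. Origin: centre of its underside.
Things that resemble listed ones, but are neither listed nor needed, are in the scene too. What is shaped like the old_carton but purple is not meant.

How it is judged (in metres and radians):
On the way, in this order (a step that is already met when the one before it is completed fails the run):
1. the old carton stands upright in the returns tray, let go (x of old_carton in the frame of returns between -0.08 and 0.08 m and y of old_carton in the frame of returns between -0.055 and 0.055 m and z of old_carton in the frame of returns below 0.012 m and angle between old_carton's own z axis and vertical below 0.15 rad and contact force between the fingers and old_carton below 0.1 N and linear speed of old_carton below 0.03 m/s), for 0.2 s.
2. the pusher is held by the fingers with its pointer level with the clip (x of pointer in the frame of clip between -0.008 and 0.008 m and contact force between the fingers and pusher above 1 N), for 0.5 s.
At the end, for the whole second after the job is handed in: The fingers hold the pusher still (more than 1 N of contact) with the pointer's middle within 8 mm of the clip's middle along the lane, through the last second; the old carton stands upright (within 0.15 rad), at rest on the floor of the returns tray, not touching the pusher (all of step 2 and velocity of joint pusher between -0.01 and 0.01 m/s and contact force between old_carton and pusher below 0.1 N and x of old_carton in the frame of returns between -0.08 and 0.08 m and y of old_carton in the frame of returns between -0.055 and 0.055 m and z of old_carton in the frame of returns below 0.012 m and angle between old_carton's own z axis and vertical below 0.15 rad and linear speed of old_carton below 0.03 m/s); the arm keeps its last pose, push and grip.
It fails at once if a fresh carton or the stirrer cup is shifted by more than 20 mm (distance of any of fresh1, fresh2, stirrers from where it was at the start of the episode above 0.02 m).
It fails at once if a fresh carton or the stirrer cup is tipped by more than 0.3 rad (angle between any of fresh1, fresh2, stirrers's own z axis and vertical above 0.3 rad).
It also fails if it takes over 54 s, if anything falls off the work surface, if the arm or the gripper's body presses on something with over 40 N, if the wrist force passes 120 N, or if a joint passes its speed limit or range.

## Working session

There is one attempt and no reset: what is moved stays moved. The work goes in short steps, Python scripts to look and compute and a tool call to move; the robot and the scene stay as the last step left them, time stands still between calls to the robot, and variables do not carry over. Pictures are saved under pics/ and viewed, at most 10 in all, crops included, and the job is handed in when it is done.

Besides the shell and the picture viewer there is one more tool, called after "Emit:" as name(argument=value, ...) on one line, values as JSON. drive_tool: Moves the arm, as the interface text tells. Its arguments: {"type":"object","properties":{"deltas":{"type":"array"},"claw":{"type":"number"}},"required":["deltas"]}

```bash
ls; mkdir -p pics
python3 - <<'E'
from bench import arm,get_image
import cv2,json
import numpy as np
print(arm.read_state())
for n in ["scene","side"]:
    d=get_image(n); cv2.imwrite(f"pics/{n}0.png",d["img"][:,:,::-1])
    print(n,{k:v for k,v in d.items() if k!="img"})
    np.savez(f"pics/{n}0.npz",**{k:np.array(v) for k,v in d.items()})
E
```

```text
pics
{'clock': 0.0, 'joints': array([-9.29390092e-01,  3.85569797e-01,  6.60304868e-03, -5.10210157e-04,
       -1.19399642e+00, -2.58621290e-01]), 'joint_vel': array([ 0.00055919, -0.0002021 ,  0.00023277,  0.00162968,  0.00216038,
        0.00130308]), 'joint_efforts': array([ 2.81176006e-03, -3.92285335e+01,  1.88399416e+01,  4.18609634e+00,
       -4.66902566e-03,  1.89654492e-05]), 'position': array([ 233.21752742, -579.13394   ,  195.50310138]), 'ee_rot': array([-1.90133604e-01,  9.81757599e-01,  1.07869240e-03, -2.57763178e-04]), 'contact_force': array([-0.15861167,  0.18079178, -0.43674253]), 'wrist_torque': array([-0.02867903, -0.02034207,  0.0527382 ]), 'grasp_force': 0.0, 'gripper_width': 85.23762669765605}
scene {'fx': 561.1059029511241, 'fy': 561.1059029511241, 'cx': 318.30840920886334, 'cy': 231.13193589494608, 'eye': array([1038.05796781,  623.801659  ,  879.98372163]), 'orientation': array([ 0.28857104,  0.8755577 , -0.36725723, -0.12348112])}
side {'fx': 524.0464560982475, 'fy': 524.0464560982475, 'cx': 321.3980043541403, 'cy': 230.07876657013313, 'eye': array([ 60.39415667, 694.42178562, 765.34257148]), 'orientation': array([-0.26967524,  0.85522878, -0.42005811,  0.1393204 ])}
```

View pics/scene0.png

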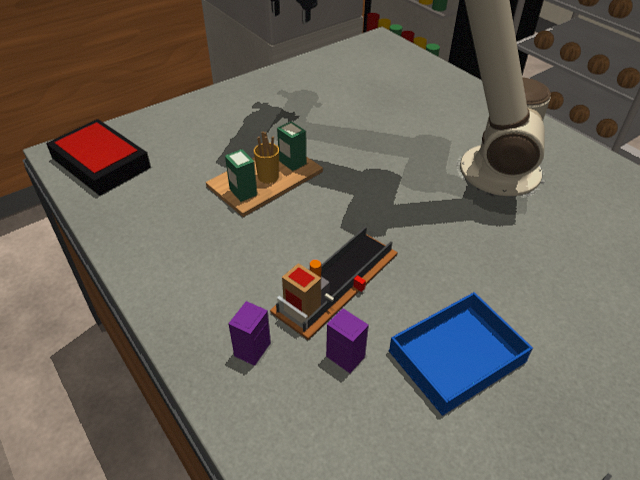

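View pics/side0.png

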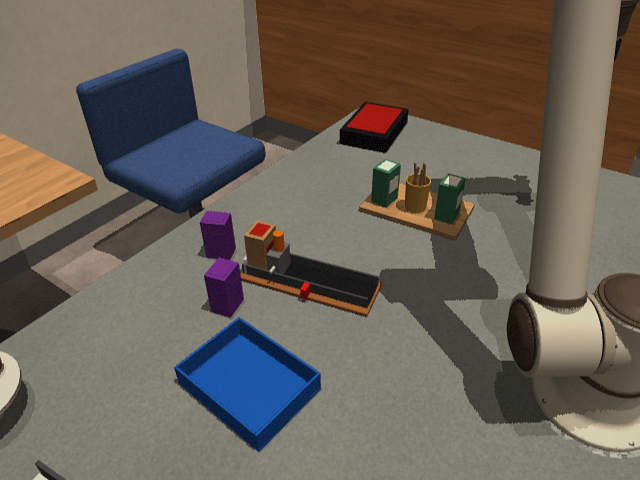

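The scene view shows the old carton (brown, red label) at (302,288), with the orange knob at (315,266) and the red clip at (359,284). The returns tray is at (460,350) and the board with green cartons at (265,170). Possible mix-ups are the purple cartons at (249,333) and (347,340), the black and red box at (98,155), and the green cartons at (240,175) and (292,145). I choose the brown one standing in the lane and check it in a close crop.

Run:
```python
import cv2
a=cv2.imread("pics/scene0.png")[225:345,262:412]; cv2.imwrite("pics/c1.png",cv2.resize(a,None,fx=5,fy=5,interpolation=cv2.INTER_CUBIC)[:600,:750])
a=cv2.imread("pics/side0.png")[205:320,230:390]; cv2.imwrite("pics/c2.png",cv2.resize(a,None,fx=5,fy=5,interpolation=cv2.INTER_CUBIC))
```

```text
(no output)
```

View pics/c1.png

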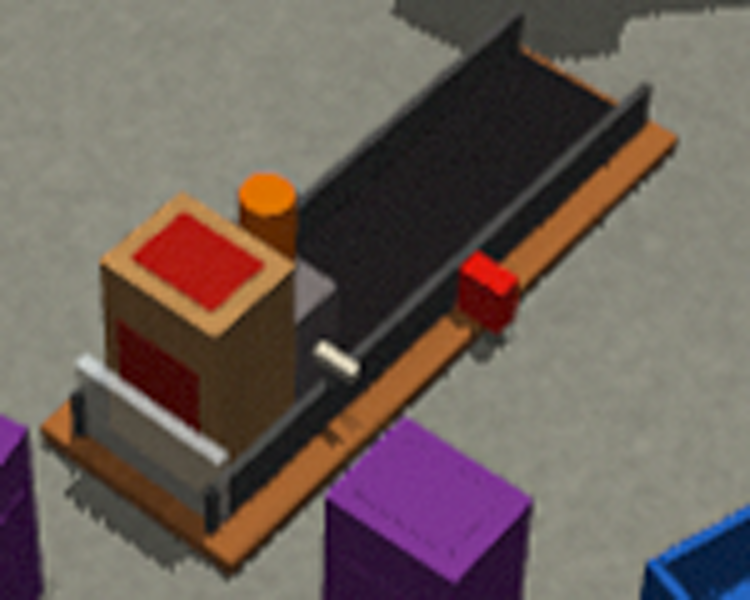

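View pics/c2.png

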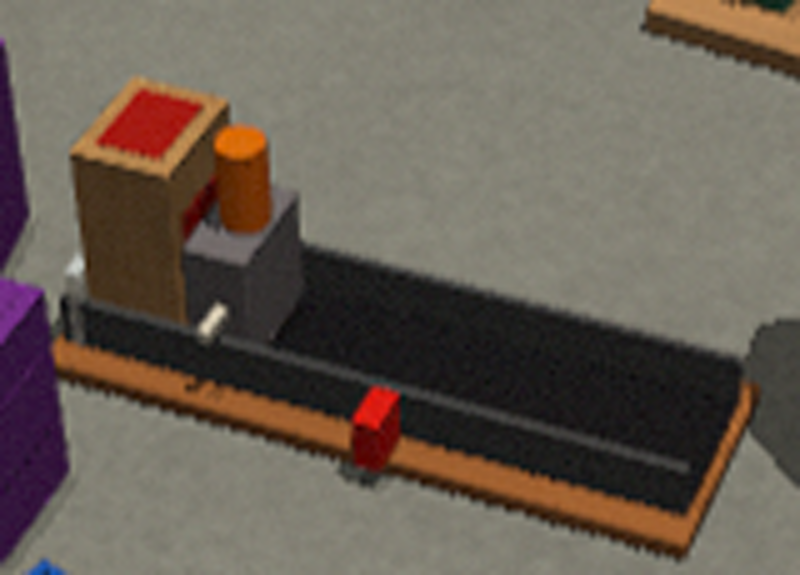

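The crops confirm the brown carton with red labels at the clear stop, the orange knob behind it and the clip on the +y rail. Next I fit the lane and tray poses from the corners in both views.

```bash
cat > h.py <<'E'
import numpy as np
from scipy.spatial.transform import Rotation as R
from scipy.optimize import least_squares
C={n:np.load(f"pics/{n}0.npz") for n in("scene","side")}
def proj(n,P):
    c=C[n];q=R.from_quat(c["orientation"]).inv().apply(np.atleast_2d(P)-c["eye"])
    return np.c_[c["fx"]*q[:,0]/q[:,2]+c["cx"],c["fy"]*q[:,1]/q[:,2]+c["cy"]]
def crop(n,uv):
    o={"scene":(262,225),"side":(230,205)}[n]; return (np.array(uv)+.5)/5-.5+o
def world(pose,P):
    P=np.array(P,float); return np.c_[R.from_euler("z",pose[2]).apply(P)[:,:2]+pose[:2],P[:,2]]
E
python3 - <<'E'
from h import *
# params x,y,yaw, carton cx, joint, clipx
def pts(p):
    c,j,k=p[3:]
    t=lambda sx,sy:(c+sx*22.5,sy*28,112)
    b=lambda sx,sy:(sx*145,sy*50,12)
    return {"scene":[(t(-1,-1),(183,193)),(t(-1,1),(298,265)),(t(1,1),(213,337)),(t(1,-1),(102,260)),(b(1,-1),(43,428)),(b(1,1),(232,556)),(b(-1,1),(677,138)),((108-j,0,114),(267,193)),((k,48,36),(489,274))],
     "side":[(t(1,-1),(140,78)),(t(-1,-1),(229,102)),(t(-1,1),(167,180)),(t(1,1),(72,155)),(b(-1,-1),(757,390)),(b(-1,1),(685,545)),((108-j,0,114),(241,142)),((k,48,36),(377,410))]}
def res(p):
    return np.concatenate([(proj(n,world(p,[a for a,_ in l]))-crop(n,[b for _,b in l])).ravel() for n,l in pts(p).items()])
s=least_squares(res,[600,0,0,107,41,-30],loss="soft_l1"); print(np.round(s.x,3)); print(np.round(res(s.x).reshape(-1,2),1).tolist())
rim=lambda sx,sy:(sx*100,sy*75,45)
T={"scene":[(475,294),(531,347),(391,346)],"side":[(239,320),(320,376),(176,371)]}
# robot-side/lane-side corners fitted over orderings
best=None
import itertools
for perm in itertools.permutations([(-1,-1),(-1,1),(1,-1),(1,1)],3):
  for perm2 in itertools.permutations([(-1,-1),(-1,1),(1,-1),(1,1)],3):
    f=lambda p:np.concatenate([(proj(n,world(p,[rim(*a) for a in q]))-np.array(T[n])).ravel() for n,q in(("scene",perm),("side",perm2))])
    r=least_squares(f,[600,300,0],max_nfev=30)
    if abs(r.x[2])<1.6 and (best is None or r.cost<best[0]): best=(r.cost,r.x,np.round(r.fun,1))
print(best)
yaw=s.x[2]
print("carton",world(s.x,[(s.x[3],0,112)]),"knob0",world(s.x,[(108,0,93)]),"knob at clip",world(s.x,[(s.x[5],0,93)]))
# things' heights check: fresh / purple
E
```

```text
[ 5.60621e+02  4.98200e+01  2.25000e-01  1.05843e+02  4.19950e+01
 -1.29990e+01]
[[-0.2, -0.4], [-0.1, 0.2], [0.4, 0.5], [-0.6, 0.1], [-0.9, -0.1], [0.2, 2.5], [1.0, -0.1], [0.6, 0.9], [0.7, 0.6], [-0.5, -0.4], [0.9, -0.5], [0.9, -0.5], [0.1, -0.6], [0.9, -1.7], [0.1, -0.1], [-0.0, 0.3], [-0.1, -0.1]]
(np.float64(49.485663807558616), array([ 4.89886705e+02,  3.21872693e+02, -5.68567758e-02]), array([-0.8, -1.9,  4.2,  0.6,  1.5, -6.1, -2.5, -1.9,  0.5, -3.1, -4.1,
       -0.7]))
carton [[663.80535162  73.39398499 112.        ]] knob0 [[665.9078716   73.87433665  93.        ]] knob at clip [[547.94833951  46.92474383  93.        ]]
```

The lane fits to about 1 px and matches the given sizes (carton at 105.8, joint at 42). The tray corners were read too roughly, so I fit its silhouette instead.

Run:
```python
from h import *
import cv2
from scipy.optimize import minimize
M={}
for n in C:
    i=C[n]["img"].astype(int); m=((i[...,2]>1.6*i[...,0])&(i[...,2]-i[...,0]>40)&(np.indices(i.shape[:2])[0]>280)).astype(np.uint8)
    k,l,st,_=cv2.connectedComponentsWithStats(m); b=1+st[1:,4].argmax(); ys,xs=np.where(l==b)
    if True:
        h=cv2.convexHull(np.c_[xs,ys].astype(np.int32)); M[n]=np.zeros(m.shape,np.uint8); cv2.fillConvexPoly(M[n],h,1); print(n,st[b])
K=np.array([(x,y,z) for x in(-100,100) for y in(-75,75) for z in(0,45)])
def iou(p):
    t=0
    for n in M:
        h=cv2.convexHull(proj(n,world(p,K)).astype(np.float32)); a=np.zeros_like(M[n]); cv2.fillConvexPoly(a,np.round(h*16).astype(np.int32),1,shift=4)
        t-= (a&M[n]).sum()/(a|M[n]).sum()/2
    return t
for y in(-.3,0.2,1.2,1.8):
    r=minimize(iou,[490,320,y],method="Nelder-Mead",options=dict(initial_simplex=[[490,320,y],[530,320,y],[490,360,y],[490,320,y+.3]],xatol=.01,fatol=1e-5)); print(r.fun,r.x)
from bench import arm
s=arm.read_state(); print(s["position"],R.from_quat(s["ee_rot"]).as_matrix().round(3).tolist())
```

```text
scene [ 389  292  144  123 9771]
side [  174   317   147   134 10795]
-0.9825966402640327 [ 4.91622830e+02  3.17618659e+02 -8.80221661e-02]
-0.9794815608653245 [ 4.91424075e+02  3.17325515e+02 -8.69543039e-02]
-0.689633786255504 [491.86854096 318.17449326   1.08551843]
-0.6907839310173935 [490.03628139 316.50034428   1.86227217]
[ 233.25696639 -579.22865196  195.62406409] [[-0.928, -0.373, -0.001], [-0.373, 0.928, 0.002], [0.0, 0.002, -1.0]]
```

Emit:
drive_tool(claw=8.5, deltas=[[[0,0,-2.5],[0,0,4.5]],[[0,0,-2.5],[0,0,4.5]],[[-2.8,2.7,0],[0,0,0]],[[-2.8,2.7,0],[0,0,0]],[[-2.8,2.7,0],[0,0,0]],[[-2.8,2.7,0],[0,0,0]],[[-2.8,2.7,0],[0,0,0]],[[-2.8,2.7,0],[0,0,0]],[[-2.8,2.7,0],[0,0,0]],[[-2.8,2.7,0],[0,0,0]],[[-2.8,2.7,0],[0,0,0]],[[-2.8,2.7,0],[0,0,0]]])

```text
clock: 1.3
position: [446.3, -252.3, 246.3]
ee_rot: [-0.113, 0.994, 0.0, -0.0]
contact_force: [0.2, 0.8, -0.1]
gripper_width: 84.8
grasp_force: 0.0
```

Emit:
drive_tool(deltas=[[[-2.8,2.7,0],[0,0,0]],[[-2.8,2.7,0],[0,0,0]],[[-2.8,2.7,0],[0,0,0]],[[-2.8,2.7,0],[0,0,0]],[[-2.8,2.7,0],[0,0,0]],[[-2.8,2.7,0],[0,0,0]],[[-2.8,2.7,0],[0,0,0]],[[-2.8,2.7,0],[0,0,0]],[[-2.8,2.7,0],[0,0,0]],[[-2.8,2.7,0],[0,0,0]],[[0,0,0],[0,0,0]],[[0,0,0],[0,0,0]]])

```text
clock: 2.5
position: [658.1, 72.6, 245.2]
ee_rot: [-0.113, 0.994, -0.0, -0.001]
contact_force: [-0.1, -1.0, 0.7]
gripper_width: 85.0
grasp_force: 0.0
```

```bash
cat >> h.py <<'E'
def to(*targets,yaw=None):
    from bench import arm
    s=arm.read_state(); r=R.from_quat(s["ee_rot"]); m=r.as_matrix()
    print("t",round(s["clock"],2),"pos",s["position"].round(1),"w",round(s["gripper_width"],1),"gf",round(s["grasp_force"],1),"F",s["contact_force"].round(1),"yaw_y deg",round(np.degrees(np.arctan2(m[1,1],m[0,1])),2),"z",m[:,2].round(4))
    for t in targets: print(" to",t,"cm:",(r.inv().apply(np.array(t)-s["position"])/10).round(2))
E
python3 - <<'E'
from h import *
import cv2
to((663.8,73.4,240),(663.8,73.4,70))
from bench import get_image
cv2.imwrite("pics/w1.png",get_image("wrist")["img"][:,:,::-1])
E
```

```text
t 2.5 pos [658.1  72.6 245.2] w 85.0 gf 0.0 F [-0.1 -1.   0.7] yaw_y deg 103.01 z [-2.5e-03 -7.0e-04 -1.0e+00]
 to (663.8, 73.4, 240) cm: [-0.57 -0.05  0.52]
 to (663.8, 73.4, 70) cm: [-0.62 -0.05 17.52]
```

View pics/w1.png

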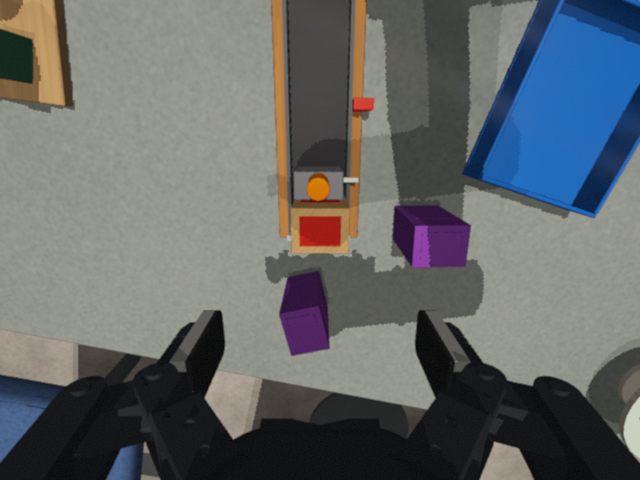

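The wrist view shows the carton (320,230) centred between the fingers and square to them. The purple cartons at (430,235) and (305,310) are clear of the finger path, so I descend and grip.

Emit:
drive_tool(deltas=[[[-0.3,0,2.5],[0,0,0]],[[-0.3,0,3],[0,0,0]],[[0,0,3],[0,0,0]],[[0,0,3],[0,0,0]],[[0,0,2.5],[0,0,0]],[[0,0,2],[0,0,0]],[[0,0,1.3],[0,0,0]],[[0,0,0],[0,0,0]],[[0,0,0],[0,0,0]]])

```text
clock: 3.45
position: [664.8, 72.8, 74.7]
ee_rot: [-0.112, 0.994, -0.0, 0.001]
contact_force: [-0.0, -0.5, 0.5]
gripper_width: 85.1
grasp_force: 0.0
```

Emit:
drive_tool(claw=4.5, deltas=[[[0,0,0],[0,0,0]],[[0,0,0],[0,0,0]],[[0,0,0],[0,0,0]],[[0,0,0],[0,0,0]],[[0,0,0],[0,0,0]],[[0,0,0],[0,0,0]],[[0,0,0],[0,0,0]],[[0,0,0],[0,0,0]]])

```text
clock: 4.25
position: [665.2, 73.5, 75.2]
ee_rot: [-0.113, 0.994, 0.0, 0.001]
contact_force: [-0.6, 0.3, 6.1]
gripper_width: 45.3
grasp_force: 2.9
```

Run:
```python
from h import *
import cv2
from bench import get_image
to()
a=get_image("scene")["img"][:,:,::-1][150:350,220:420]; b=get_image("side")["img"][:,:,::-1][170:370,190:390]
cv2.imwrite("pics/g1.png",cv2.resize(np.hstack([a,b]),None,fx=2,fy=2,interpolation=cv2.INTER_CUBIC))
```

```text
t 4.25 pos [665.2  73.5  75.2] w 45.3 gf 2.9 F [-0.6  0.3  6.1] yaw_y deg 102.96 z [ 2.7e-03  3.0e-04 -1.0e+00]
```

View pics/g1.png

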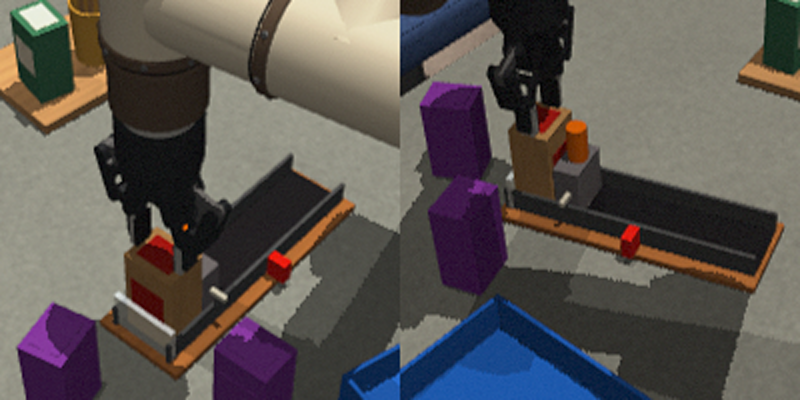

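The fingers sit either side of the carton's top (side view, about (525,130)), but the grip force is low, so I close fully.

Emit:
drive_tool(claw=0, deltas=[[[0,0,0],[0,0,0]],[[0,0,0],[0,0,0]],[[0,0,0],[0,0,0]],[[0,0,0],[0,0,0]],[[0,0,0],[0,0,0]]])

```text
clock: 4.85
position: [667.2, 73.9, 77.5]
ee_rot: [-0.113, 0.994, 0.0, 0.004]
contact_force: [-0.5, 0.5, 10.4]
gripper_width: 0.1
grasp_force: 5.3
```

Run:
```python
from h import *
import cv2
from bench import get_image,arm
to()
print(arm.read_state()["position"], proj("scene",[667,74,77.5]),proj("side",[667,74,77.5]),proj("scene",[664,73,112]),proj("side",[664,73,112]))
a=get_image("scene")["img"][:,:,::-1][180:330,240:390]; b=get_image("side")["img"][:,:,::-1][170:320,200:350]
for im,n,o in((a,"scene",(240,180)),(b,"side",(200,170))): pass
cv2.imwrite("pics/g2.png",cv2.resize(np.hstack([a,b]),(800,400),interpolation=cv2.INTER_CUBIC))
```

```text
t 4.85 pos [667.2  73.9  77.5] w 0.1 gf 5.3 F [-0.5  0.5 10.4] yaw_y deg 103.02 z [ 7.8e-03  9.0e-04 -1.0e+00]
[667.20205261  73.90257478  77.45360998] [[300.31993463 290.50782052]] [[260.41568622 242.39972134]] [[301.01027327 277.15516132]] [[260.45987266 229.59354874]]
```

View pics/g2.png

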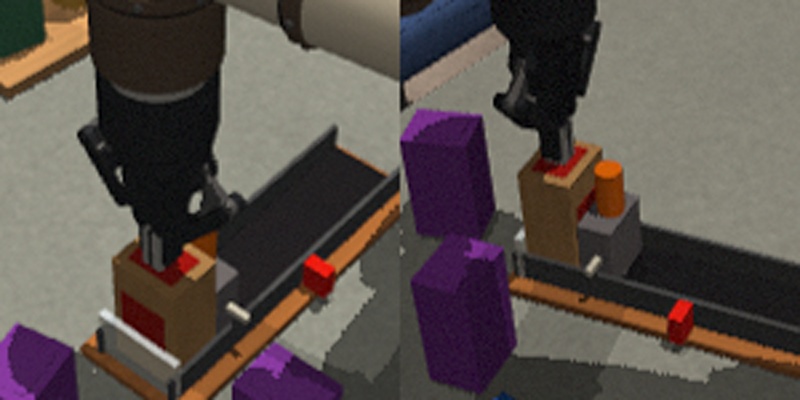

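The shut fingertips rest on top of the carton (side crop (565,165), so z≈112) while the measured TCP reads 77.5. The reported TCP therefore lies below the real tips, so I triangulate the tips to measure the offset.

Run:
```python
from h import *
obs={"scene":(240+151*.375,180+266*.375),"side":(200+165*.375,170+163*.375)}
f=lambda p:np.concatenate([(proj(n,p)[0]-obs[n]) for n in obs])
r=least_squares(f,[660,70,110]); print(r.x,r.fun)
from bench import arm
j=arm.read_state()["joints"]; print(j, np.degrees(j[0]),np.degrees(np.arctan2(73.9,667.2)))
```

```text
[668.44391324  64.97160271 100.69098289] [-0.04309314 -0.11255232 -0.0754086   0.11526614]
[ 0.35154622  0.55301521 -0.02872323  0.00217322 -0.98151566 -1.69635255] 20.14211483276902 6.320397853763438
```

Emit:
drive_tool(claw=8.5, deltas=[[[0,0,-3],[0,0,0]],[[0,0,-3],[0,0,0]],[[0,0,0],[0,0,0]],[[0,0,0],[0,0,0]],[[0,0,0],[0,0,0]],[[0,0,0],[0,0,0]],[[0,0,0],[0,0,0]],[[0,0,0],[0,0,0]]])

```text
clock: 5.75
position: [664.0, 73.2, 132.9]
ee_rot: [-0.113, 0.994, -0.0, -0.001]
contact_force: [1.1, -0.2, 0.2]
gripper_width: 85.1
grasp_force: 0.0
```

Run:
```python
from h import *
import cv2
from bench import get_image
to((663.8,73.4,135))
a=get_image("scene")["img"][:,:,::-1][180:330,240:390]; b=get_image("side")["img"][:,:,::-1][170:320,200:350]
cv2.imwrite("pics/g3.png",cv2.resize(np.hstack([a,b]),(800,400),interpolation=cv2.INTER_CUBIC))
```

```text
t 5.75 pos [664.   73.2 132.9] w 85.1 gf 0.0 F [ 1.1 -0.2  0.2] yaw_y deg 102.93 z [-1.1e-03 -4.0e-04 -1.0e+00]
 to (663.8, 73.4, 135) cm: [ 0.02  0.03 -0.21]
```

View pics/g3.png

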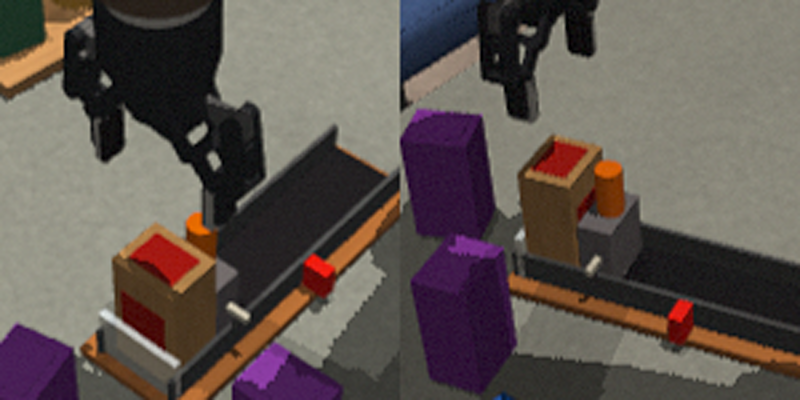

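The view shows the fingers open above the carton: scene crop tips at (214,222) and (108,158), side crop tips at (525,117) and (582,53). I triangulate both.

Run:
```python
from h import *
for a,b in(((214,222),(525,117)),((108,158),(582,53)),((161,190),(553.5,85))):
    obs={"scene":(240+a[0]*.375,180+a[1]*.375),"side":(200+(b[0]-400)*.375,170+b[1]*.375)}
    r=least_squares(lambda p:np.concatenate([(proj(n,p)[0]-obs[n]) for n in obs]),[660,70,110]); print(r.x,r.fun.round(2))
```

```text
[653.7326597  116.35030825 181.27385089] [-0.06 -0.16 -0.11  0.17]
[675.02206985  27.90330454 179.97865643] [-0.12 -0.36 -0.23  0.38]
[664.19116727  73.2411386  180.59705938] [-0.06 -0.18 -0.12  0.19]
```

Both measurements agree: x and y are right, but the real tips stand 35 mm higher than reported (after the 13 mm swing of the open fingers). From here I use true z = reported + 35, and the grip goes to a reported z of 31.

Emit:
drive_tool(deltas=[[[0,0,1.5],[0,0,0]],[[0,0,2],[0,0,0]],[[0,0,2],[0,0,0]],[[0,0,2],[0,0,0]],[[0,0,1.5],[0,0,0]],[[0,0,1.2],[0,0,0]],[[0,0,0],[0,0,0]],[[0,0,0],[0,0,0]]])

```text
clock: 6.65
position: [664.7, 73.3, 32.0]
ee_rot: [-0.113, 0.994, -0.0, 0.0]
contact_force: [0.6, -0.0, 0.7]
gripper_width: 85.3
grasp_force: 0.0
```

Emit:
drive_tool(claw=4.5, deltas=[[[0,0,0],[0,0,0]],[[0,0,0],[0,0,0]],[[0,0,0],[0,0,0]],[[0,0,0],[0,0,0]],[[0,0,0],[0,0,0]],[[0,0,0],[0,0,0]],[[0,0,0],[0,0,0]],[[0,0,0],[0,0,0]]])

```text
clock: 7.45
position: [664.9, 73.6, 32.9]
ee_rot: [-0.113, 0.994, 0.0, 0.001]
contact_force: [-2.0, 1.4, 5.7]
gripper_width: 55.3
grasp_force: 65.5
```

Gripped at 55 mm with 65 N. I lift it straight up and clear of the knob.

Emit:
drive_tool(deltas=[[[0,0,-0.6],[0,0,0]],[[0,0,-1.2],[0,0,0]],[[0,0,-1.5],[0,0,0]],[[0,0,-1.5],[0,0,0]],[[0,0,-1.5],[0,0,0]],[[0,0,-1.5],[0,0,0]],[[0,0,-1.5],[0,0,0]],[[0,0,-1.5],[0,0,0]],[[0,0,-1.5],[0,0,0]],[[0,0,-1.2],[0,0,0]],[[0,0,-1],[0,0,0]],[[0,0,0],[0,0,0]]])

```text
clock: 8.65
position: [664.7, 73.2, 178.7]
ee_rot: [-0.113, 0.994, 0.0, 0.001]
contact_force: [0.4, -0.0, -2.0]
gripper_width: 55.8
grasp_force: 66.2
```

Run:
```python
from h import *
to((491.5,317.5,178),(491.5,317.5,26))
```

```text
t 8.65 pos [664.7  73.2 178.7] w 55.8 gf 66.2 F [ 0.4 -0.  -2. ] yaw_y deg 102.94 z [ 2.4e-03  5.0e-04 -1.0e+00]
 to (491.5, 317.5, 178) cm: [11.41 27.69  0.04]
 to (491.5, 317.5, 26) cm: [11.44 27.69 15.24]
```

Emit:
drive_tool(deltas=[[[0.6,1.4,0],[0,0,0]],[[1.2,2.8,0],[0,0,0]],[[1.2,2.9,0],[0,0,0]],[[1.2,2.9,0],[0,0,0]],[[1.2,2.9,0],[0,0,0]],[[1.2,2.9,0],[0,0,0]],[[1.2,2.9,0],[0,0,0]],[[1.2,2.9,0],[0,0,0]],[[1.2,2.9,0],[0,0,0]],[[0.8,2,0],[0,0,0]],[[0.4,1.2,0],[0,0,0]],[[0,0,0],[0,0,0]]])

```text
clock: 9.85
position: [489.9, 318.7, 176.1]
ee_rot: [-0.114, 0.994, -0.0, -0.001]
contact_force: [0.1, -0.2, -1.3]
gripper_width: 55.4
grasp_force: 66.2
```

Emit:
drive_tool(deltas=[[[0,0,1],[0,0,0]],[[0,0,2],[0,0,0]],[[0,0,2],[0,0,0]],[[0,0,2],[0,0,0]],[[0,0,2],[0,0,0]],[[0,0,2],[0,0,0]],[[0,0,1.5],[0,0,0]],[[0,0,1],[0,0,0]],[[0,0,0.8],[0,0,0]],[[0,0,0.4],[0,0,0]],[[0,0,0],[0,0,0]],[[0,0,0],[0,0,0]]])

```text
clock: 11.05
position: [491.6, 318.0, 30.2]
ee_rot: [-0.113, 0.994, 0.0, 0.001]
contact_force: [-0.9, -0.1, -2.2]
gripper_width: 55.0
grasp_force: 66.2
```

Run:
```python
from h import *
to((491.5,317.5,26))
```

```text
t 11.05 pos [491.6 318.   30.2] w 55.0 gf 66.2 F [-0.9 -0.1 -2.2] yaw_y deg 102.94 z [ 1.e-03  8.e-04 -1.e+00]
 to (491.5, 317.5, 26) cm: [ 0.02 -0.05  0.42]
```

Bottom about 4 mm above the tray floor. I lower until it touches, then release.

Emit:
drive_tool(deltas=[[[0,0,0.2],[0,0,0]],[[0,0,0.15],[0,0,0]],[[0,0,0.1],[0,0,0]],[[0,0,0],[0,0,0]],[[0,0,0],[0,0,0]]])

```text
clock: 11.55
position: [491.4, 318.0, 25.9]
ee_rot: [-0.113, 0.994, 0.0, 0.0]
contact_force: [-1.7, -0.2, 4.2]
gripper_width: 55.6
grasp_force: 66.7
```

Emit:
drive_tool(claw=8.5, deltas=[[[0,0,0],[0,0,0]],[[0,0,0],[0,0,0]],[[0,0,0],[0,0,0]],[[0,0,0],[0,0,0]],[[0,0,0],[0,0,0]],[[0,0,0],[0,0,0]]])

```text
clock: 12.15
position: [491.2, 317.7, 25.0]
ee_rot: [-0.113, 0.994, -0.0, -0.0]
contact_force: [0.0, 0.4, 0.9]
gripper_width: 85.0
grasp_force: 0.0
```

Emit:
drive_tool(deltas=[[[0,0,-0.8],[0,0,0]],[[0,0,-1.5],[0,0,0]],[[0,0,-2.5],[0,0,0]],[[0,0,-2.5],[0,0,0]],[[0,0,-2.5],[0,0,0]],[[0,0,-2.5],[0,0,0]],[[0,0,-1.5],[0,0,0]],[[0,0,0],[0,0,0]],[[0,0,0],[0,0,0]]])

```text
clock: 13.05
position: [490.8, 317.6, 163.1]
ee_rot: [-0.113, 0.994, 0.0, -0.0]
contact_force: [-0.4, -0.8, -1.1]
gripper_width: 85.2
grasp_force: 0.0
```

Run:
```python
from h import *
import cv2
from bench import get_image
to((665.9,73.9,160),(665.9,73.9,47))
a=get_image("scene")["img"][:,:,::-1][220:420,240:540]; b=get_image("side")["img"][:,:,::-1][200:450,170:400]
cv2.imwrite("pics/p1.png",np.hstack([cv2.resize(a,(480,320)),cv2.resize(b,(294,320))]))
```

```text
t 13.05 pos [490.8 317.6 163.1] w 85.2 gf 0.0 F [-0.4 -0.8 -1.1] yaw_y deg 102.92 z [-3.e-04  4.e-04 -1.e+00]
 to (665.9, 73.9, 160) cm: [-11.62 -27.66   0.29]
 to (665.9, 73.9, 47) cm: [-11.62 -27.67  11.59]
```

View pics/p1.png

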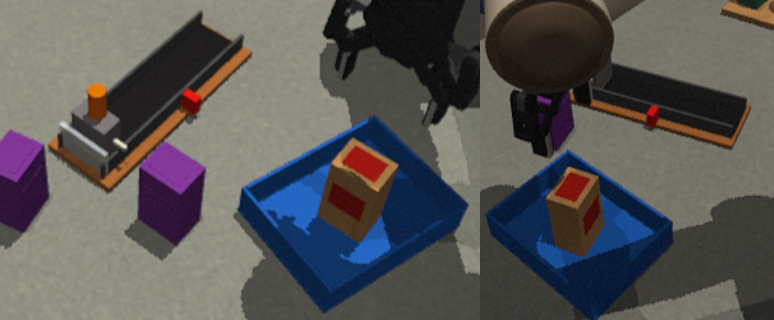

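The old carton stands upright in the tray at (358,190), and the pusher has sprung to the stop with the knob at (97,95). I go to the knob, with a reported z of 44 for true tips at about 79.

Emit:
drive_tool(deltas=[[[-0.6,-1.4,0],[0,0,0]],[[-1.2,-2.8,0],[0,0,0]],[[-1.2,-2.9,0],[0,0,0]],[[-1.2,-2.9,0],[0,0,0]],[[-1.2,-2.9,0],[0,0,0]],[[-1.2,-2.9,0],[0,0,0]],[[-1.2,-2.9,0],[0,0,0]],[[-1.2,-2.9,0],[0,0,0]],[[-1.2,-2.9,0],[0,0,0]],[[-0.9,-2,0],[0,0,0]],[[-0.5,-1.2,0],[0,0,0]],[[0,0,0],[0,0,0]]])

```text
clock: 14.35
position: [666.5, 71.8, 161.8]
ee_rot: [-0.111, 0.994, -0.0, -0.001]
contact_force: [-0.9, 0.4, -0.2]
gripper_width: 85.3
grasp_force: 0.0
```

Emit:
drive_tool(deltas=[[[0,0,1],[0,0,0]],[[0,0,2],[0,0,0]],[[0,0,2],[0,0,0]],[[0,0,2],[0,0,0]],[[0,0,1],[0,0,0]],[[0,0,0],[0,0,0]],[[0,0,0],[0,0,0]]])

```text
clock: 15.05
position: [666.5, 74.3, 83.7]
ee_rot: [-0.113, 0.994, -0.0, 0.0]
contact_force: [0.4, -0.0, 0.3]
gripper_width: 84.8
grasp_force: 0.0
```

Run:
```python
from h import *
to((665.9,73.9,44))
```

```text
t 15.05 pos [666.5  74.3  83.7] w 84.8 gf 0.0 F [ 0.4 -0.   0.3] yaw_y deg 103.0 z [ 9.e-04 -1.e-04 -1.e+00]
 to (665.9, 73.9, 44) cm: [ 0.07 -0.02  3.97]
```

Emit:
drive_tool(deltas=[[[0,0,1.2],[0,0,0]],[[0,0,1.4],[0,0,0]],[[0,0,1],[0,0,0]],[[0,0,0.3],[0,0,0]],[[0,0,0],[0,0,0]],[[0,0,0],[0,0,0]]])

```text
clock: 15.65
position: [666.5, 73.7, 44.3]
ee_rot: [-0.113, 0.994, -0.0, 0.0]
contact_force: [0.3, -0.5, 0.6]
gripper_width: 84.9
grasp_force: 0.0
```

Emit:
drive_tool(claw=0.5, deltas=[[[0,0,0],[0,0,0]],[[0,0,0],[0,0,0]],[[0,0,0],[0,0,0]],[[0,0,0],[0,0,0]],[[0,0,0],[0,0,0]],[[0,0,0],[0,0,0]],[[0,0,0],[0,0,0]],[[0,0,0],[0,0,0]],[[0,0,0],[0,0,0]],[[0,0,0],[0,0,0]]])

```text
clock: 16.65
position: [666.4, 72.9, 44.6]
ee_rot: [-0.113, 0.994, -0.0, 0.0]
contact_force: [-0.2, -5.0, 2.3]
gripper_width: 20.6
grasp_force: 59.0
```

Run:
```python
from h import *
# lane fit: clip lane x -13 ; knob at clip
to((547.95,46.92,44),(665.9,73.9,44))
```

```text
t 16.65 pos [666.4  72.9  44.6] w 20.6 gf 59.0 F [-0.2 -5.   2.3] yaw_y deg 102.93 z [ 4.e-04 -9.e-04 -1.e+00]
 to (547.95, 46.92, 44) cm: [12.13  0.12  0.06]
 to (665.9, 73.9, 44) cm: [0.03 0.11 0.06]
```

The knob is gripped at 21 mm with 59 N. I pull 121 mm along tool +x.

Emit:
drive_tool(deltas=[[[0.5,0,0],[0,0,0]],[[1,0,0],[0,0,0]],[[1.3,0,0],[0,0,0]],[[1.3,0,0],[0,0,0]],[[1.3,0,0],[0,0,0]],[[1.3,0,0],[0,0,0]],[[1.3,0,0],[0,0,0]],[[1.3,0,0],[0,0,0]],[[1.2,0,0],[0,0,0]],[[1,0,0],[0,0,0]],[[0.5,0,0],[0,0,0]],[[0.1,0,0],[0,0,0]]])

```text
clock: 17.85
position: [551.2, 46.6, 44.6]
ee_rot: [-0.113, 0.994, 0.0, 0.003]
contact_force: [8.7, -7.5, -5.1]
gripper_width: 20.8
grasp_force: 58.8
```

Emit:
drive_tool(deltas=[[[0,0,0],[0,0,0]],[[0,0,0],[0,0,0]],[[0,0,0],[0,0,0]]])

```text
clock: 18.15
position: [551.5, 46.7, 44.6]
ee_rot: [-0.113, 0.994, -0.0, 0.003]
contact_force: [8.7, -6.7, -3.4]
gripper_width: 20.7
grasp_force: 58.8
```

Run:
```python
from h import *
import cv2
from bench import get_image
to((547.95,46.92,44))
a=get_image("scene")["img"][:,:,::-1][230:330,270:410]; b=get_image("side")["img"][:,:,::-1][220:320,240:390]
cv2.imwrite("pics/f1.png",np.hstack([cv2.resize(a,(386,276),interpolation=cv2.INTER_CUBIC),cv2.resize(b,(414,276),interpolation=cv2.INTER_CUBIC)]))
P=lambda n,x,y,z:proj(n,world([560.6,49.8,.225],[(x,y,z)]))[0].round(1)
for n in("scene","side"): print(n,"expected pointer",P(n,-13,42,46),"clip top",P(n,-13,48,36))
```

```text
t 18.15 pos [551.5  46.7  44.6] w 20.7 gf 58.8 F [ 8.7 -6.7 -3.4] yaw_y deg 102.97 z [ 6.3e-03  6.0e-04 -1.0e+00]
 to (547.95, 46.92, 44) cm: [0.34 0.1  0.06]
scene expected pointer [358.  275.1] clip top [360.1 280. ]
side expected pointer [306. 281.] clip top [305.  286.5]
```

View pics/f1.png

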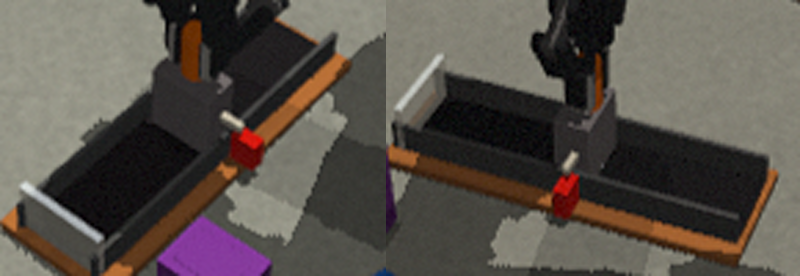

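The pointer lies nearly over the clip, about 3 mm short by the arm reading. I nudge it 3.5 mm and check numerically.

Emit:
drive_tool(deltas=[[[0.2,0,0],[0,0,0]],[[0.15,0,0],[0,0,0]],[[0,0,0],[0,0,0]],[[0,0,0],[0,0,0]],[[0,0,0],[0,0,0]],[[0,0,0],[0,0,0]]])

```text
clock: 18.85
position: [548.2, 45.9, 44.6]
ee_rot: [-0.113, 0.994, -0.0, 0.003]
contact_force: [8.7, -6.6, -2.8]
gripper_width: 20.9
grasp_force: 58.8
```

Run:
```python
from h import *
from bench import get_image
to((547.95,46.92,44))
L=[560.6,49.8,.225]
for n in("scene","side"):
    i=get_image(n)["img"].astype(int); c=C[n]
    u0,v0=proj(n,world(L,[(-13,42,42)]))[0].astype(int); o=(u0-18,v0-18); w=i[o[1]:o[1]+36,o[0]:o[0]+36]
    masks={"pointer":(w.min(2)>150,46),"clip":((w[...,0]>200)&(w[...,1]<60),36)}
    for k,(m,z) in masks.items():
        ys,xs=np.where(m); u,v=xs.mean()+o[0],ys.mean()+o[1]
        d=R.from_quat(c["orientation"]).apply([(u-c["cx"])/c["fx"],(v-c["cy"])/c["fy"],1]); p=c["eye"]+d*(z-c["eye"][2])/d[2]
        q=R.from_euler("z",-L[2]).apply(p-[L[0],L[1],0]); print(n,k,len(xs),round(u,1),round(v,1),"lane",q.round(1))
```

```text
t 18.85 pos [548.2  45.9  44.6] w 20.9 gf 58.8 F [ 8.7 -6.6 -2.8] yaw_y deg 102.97 z [ 6.5e-03  7.0e-04 -1.0e+00]
 to (547.95, 46.92, 44) cm: [0.01 0.1  0.06]
scene pointer 11 355.2 272.2 lane [-15.5  33.1  46. ]
scene clip 23 360.3 279.7 lane [-13.9  47.8  36. ]
side pointer 6 308.0 277.8 lane [-13.  32.  46.]
side clip 2 302.0 286.5 lane [-7.4 50.1 36. ]
```

The pointer is at lane x ≈ -14 and the clip at ≈ -13.5, well within 8 mm. I hold briefly and hand in.

Emit:
drive_tool(deltas=[[[0,0,0],[0,0,0]],[[0,0,0],[0,0,0]],[[0,0,0],[0,0,0]],[[0,0,0],[0,0,0]],[[0,0,0],[0,0,0]],[[0,0,0],[0,0,0]]])

```text
clock: 19.55
position: [548.2, 46.0, 44.6]
ee_rot: [-0.113, 0.994, -0.0, 0.003]
contact_force: [8.1, -6.5, -2.4]
gripper_width: 20.6
grasp_force: 58.8
```

```bash
python3 -c "
from bench import arm
print(arm.job_done())"
```

```text
the job is handed in; nothing more can be done
None
```

I handed the job in at 19.6 s: the old carton was last seen upright and released in the returns tray, and the gripper is holding the pusher with its pointer about 1 mm from the clip; the hand-in returned no verdict.

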